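Refit the tapered tap plug and wedge it shut

TASK

The tap plug of the drinks dispenser is drying in the wooden stand. Put it into its tapered hole in the tap so that its tongue drops into the slot of the sprung valve, then turn it clockwise while pressing it down with about 15 N (over 20 N would hurt the liner), until its T-bar stands squarely across the pipe. Let go: wedged in its taper, the plug must hold the valve shut by itself. Do not shift the white mug or the tall cup.

Things in the scene. Friction and masses are not known exactly. Their poses are not given: they have to be found in the camera images.
- plug: Loose plain-steel tap plug, 98 mm tall, 0.12-0.2 kg. Origin at its lower end, z up its axis, x along its T-bar; a half turn changes nothing. From below: flat tongue 15 mm (x) by 6 mm (y) up to z = 30 mm, its lowest 3 mm thinner; round taper, radius 8.6 mm at z = 30 to 12.8 mm at z = 69; collar, radius 17 mm, z = 70-74; neck; T-bar, z = 80-98. Starts upright in the stand, collar on its top.
- plug_bar (a point): Centre of the plug's T-bar, 89 mm above the plug's origin, axes as plug. The bar is 46 mm long (x), 9 mm thick (y), 18 mm high. Grip it across its thickness, fingertips no lower than the collar's top, 15 mm below this point.
- dispenser: Fixed squat steel drinks tank on legs (155 mm across, top 186 mm, lid knob to 207 mm high) with a tap in front. Origin on the worktop under the axis of the tap's upright barrel (47 mm across). x along the pipe from the barrel to the tank, whose centre is 140 mm off; z up. Two small lugs on the barrel at +y and -y show where the T-bar's ends point when shut.
- socket (a point): Nominal centre of the mouth of the plug's hole: top of the white liner in the barrel, 205 mm above the worktop; axes as dispenser. The hole has the plug's taper, radius 12.4 mm at the mouth. The liner was set by hand: its real mouth is up to 11 mm above or below this point, not measured, so feel for the depth. Seated, the plug's origin is 65 mm below the real mouth.
- slot (a point): Centre of the upper edge of the slot (7.6 mm wide) in the hidden valve disc, 45.5 mm below socket; takes the plug's tongue. x along the slot. With the valve open the slot lies 0.371 rad clockwise (from above) from the dispenser's x axis. Turned while pressed straight down with about 15 N the taper wedges and holds; under 10 N, or with a side force of 8 N, the spring turns it back on release.
- valve (a joint): Turn of the valve disc, rad: 0 = open, kept there by a spring; grows clockwise from above; stop at 1.5. At 1.2 the slot lies along the dispenser's y, square across the pipe (shut). The tongue has about 0.1 rad of play each way in the slot, so the disc lags the T-bar by that much. The spring pulls back with 0.10 N m at 0 and 0.15 N m at 1.2.
- stand: Fixed light-wood drying stand, 75 x 115 x 74 mm (x, y, z), with two 28 mm holes at y = -28 and +28 mm; the plug stands in the one at -y. Origin at the centre of its underside. It is to the left or the right of the dispenser.
- white_mug: Bystander: white mug, 88 mm high, under the tap's spout. Origin at the centre of its underside. Leave it alone.
- tall_cup: Bystander: tall patterned cup, 81 mm across, 121 mm high, on the other side of the dispenser from the stand. Origin at the centre of its underside. Leave it alone.
Mind the look-alikes: they are no part of the job. Leave any orange look-alike of the plug alone.

How it is judged:
On the way, in this order (a step that is already met when the one before it is completed fails the run):
1. the plug is down in its hole with its tongue in the slot, the valve still open (z of plug in the frame of socket below -0.05 m and horizontal distance between plug and socket below 0.005 m and value of joint valve below 0.4 rad), for 0.1 s.
2. the plug has turned the valve shut (value of joint valve above 0.75 rad), for 0.1 s.
At the end, for the whole second after the job is handed in: The plug is upright in its hole (origin at least 50 mm below socket and within 4 mm of its axis), its T-bar within 0.2 rad (11 degrees) of square across the pipe, and it holds the valve at more than 0.75 rad by itself, at rest (z of plug in the frame of socket below -0.05 m and horizontal distance between plug and socket below 0.004 m and angle between plug's own z axis and vertical below 0.1 rad and angle between the x axis of plug and the y axis of dispenser, either way round below 0.2 rad and value of joint valve above 0.75 rad and linear speed of plug below 0.01 m/s); the robot touches nothing.
It fails at once if the plug was forced so hard that the liner is overloaded: the contact forces on the taper add up to more than 110 N, as they do when it is turned under some 25 N (contact force between plug and dispenser above 110 N).
It fails at once if the white mug was shifted by more than 30 mm (distance of white_mug from where it was at the start of the episode above 0.03 m).
It fails at once if the tall cup was shifted by more than 30 mm (distance of tall_cup from where it was at the start of the episode above 0.03 m).
It also fails if it takes over 64 s, if anything falls off the work surface, if the arm or the gripper's body presses on something with over 40 N, if the wrist force passes 120 N, or if a joint passes its speed limit or range.

ROBOT

A 6-joint arm with a two-finger parallel gripper is mounted at the origin on a cart in front of the work surface, level with it; the furniture and walls round the work are solid. World frame = base frame: x ahead of the robot, y to its left, z up, the work surface at z = 0. Lengths are in m, angles in rad, forces in N, time in s.
With the tool pointing down it reaches from about 0.3 to 0.875 m from the base axis. Payload 6.4 kg.
Tool frame: the origin (TCP) lies at the very end of the fingers, on their centre line; the grasp point (between the pads) lies 19 mm behind it; z points along the fingers, y is the line along which they close (so a half turn about z gives the same grasp; the last joint's range is limited). The gripper opens to 85 mm and grips with 20 to 120 N. Pads are 22 mm wide; open, the fingers measure 114 mm over their backs; the gripper's body (76 mm by 85 mm) begins 54 mm behind the grasp point. The pads swing forward as they close: fully open they stand 13 mm farther back than shut.
Start: joints at [0.956, 0.181, 1.607, -0, 1.354, -0.206], TCP at [0.229, 0.528, 0.231] pointing down, gripper open.
Joint ranges: [-2.99, 2.99], [-0.89, 2.07], [0.3, 2.58], [-1.14, 4.28], [0, 2.63], [-3.12, 3.12]. Speed limits (rad/s): [2.57, 2.57, 3.01, 3.14, 3.14, 3.14].

INTERFACE

Orientations are given as a unit quaternion [w, x, y, z].
In Python, from bench import ctrl gives the robot as it stands.
- The arm moves only by the tool jog_arm, never from a script. Its argument "series" is a list that holds one entry, the list of rows, each a list of 7 numbers: the shift along the tool's x, y, z in mm, then the turn, a rotation vector about the tool's x, y, z in rad, then the finger opening in mm, from 0 to 85.4. In form: [[[tx, ty, tz, rx, ry, rz, gripper], ...]]. A call has exactly 10 rows; each row shifts and turns the commanded pose from where the row before left it, along the tool's axes as they then stand; what a row does not reach is not made up. A row lasts 1/10 s, in which the tool goes at most 50 mm and 8.59 degrees, less where a joint would pass 70% of its speed; a pose out of reach is approached as far as the arm can. A call with a gripper value outside its range is refused whole. The fingers move at their own pace and stop on an object; the grip force is fixed at half the most. Time passes only in rows, so rows that do not move let the fingers close, or fill a call up. It gives the time, the measured TCP pose, the force, the opening and the grip force at its end, in the units of the state.
- ctrl.get_obs(): the state, without advancing time (a new reading comes with each control period).
- ctrl.camera(name): name is "side" or "top"; returns a dict with "frame" (480x640x3 uint8, blue, green, red), "z_map" (480x640 float32, m along the optical axis (not along the pixel's ray), 0 where there is no reading), "fx", "fy", "cx", "cy" (pixels), "xyz" and "rotation" of the camera in the world. Camera axes: x right, y down, z forward; pixel columns grow to the right and rows downward; lengths in m; the calibration is good to about 2 mm. A picture is of the moment at which its call begins.
- ctrl.hand_in(): hands the job in; it is judged then, once.
The state is a dict: "time_s": time; "q": joint angles; "dq": joint speeds; "joint_efforts": joint torques, N m; "eef_pos": TCP position; "eef_rot": TCP orientation; "wrist_force": force on the tool from outside, world axes, zero at the start; "torque": the same for the moment, N m; "opening": opening from 0.0 (shut) to 1.0 (fully open); "grasp_force": force on a finger pad.
Only numpy, scipy, OpenCV 4.12 (cv2) and the standard library are available. Lean on these libraries where they do the work, as an engineer would, in place of code of your own. Each camera call takes 0.05 s, during which the arm holds its last target. There are 200 camera calls.

## Working session

There is one attempt and no reset: what is moved stays moved. The work goes in short steps, Python scripts to look and compute and a tool call to move; the robot and the scene stay as the last step left them, time stands still between calls to the robot, and variables do not carry over. Pictures are saved under pics/ and viewed, at most 10 in all, crops included, and the job is handed in when it is done.

Besides the shell and the picture viewer there is one more tool, called after "Request:" as name(argument=value, ...), one argument or row to a line, values as JSON. jog_arm: Moves the arm, as the interface text tells. Its arguments: {"type":"object","properties":{"series":{"type":"array"}},"required":["series"]}

```bash
mkdir -p pics; ls; python3 - <<'E'
from bench import ctrl
import cv2,numpy as np,pickle
o=ctrl.get_obs();print({k:np.round(v,3) for k,v in o.items()})
for n in("side","top"):
    c=ctrl.camera(n);cv2.imwrite(f"pics/{n}0.png",c["frame"]);pickle.dump(c,open(f"{n}0.pkl","wb"))
    print(n,c["fx"],c["fy"],c["cx"],c["cy"],np.round(c["xyz"],3),np.round(c["rotation"],3))
E
```

```text
pics
{'time_s': np.float64(0.0), 'q': array([ 0.956,  0.182,  1.608,  0.   ,  1.354, -0.206]), 'dq': array([-0.001,  0.   , -0.001, -0.001, -0.002,  0.001]), 'joint_efforts': array([ 0.0000e+00, -4.4486e+01, -3.5134e+01, -0.0000e+00,  9.0000e-03,
        0.0000e+00]), 'eef_pos': array([0.228, 0.527, 0.23 ]), 'eef_rot': array([-0.   ,  0.203,  0.979, -0.001]), 'wrist_force': array([-0.06 ,  0.249, -0.369]), 'torque': array([ 0.013, -0.025,  0.018]), 'grasp_force': np.float64(0.0), 'opening': np.float64(1.0)}
side 616.8192799729012 616.8192799729012 319.7853208030043 239.79054006785012 [ 0.046 -0.961  0.889] [-0.453  0.871 -0.173  0.078]
top 599.8297416221827 599.8297416221827 310.1728916650707 238.0965742957129 [ 0.252 -0.03   1.34 ] [ 0.054 -0.696  0.715 -0.039]
```

View pics/side0.png

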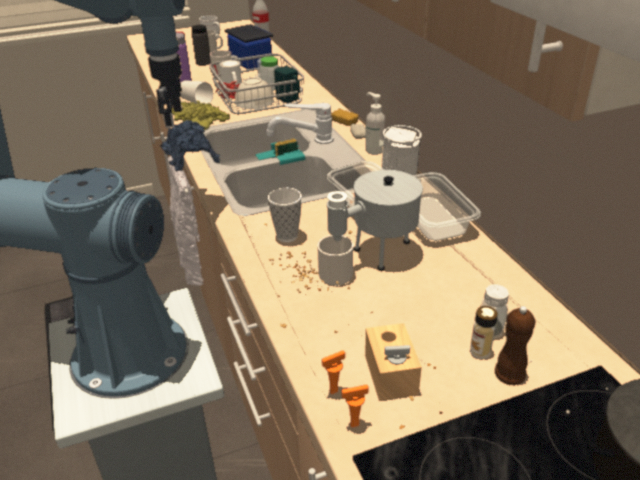

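View pics/top0.png

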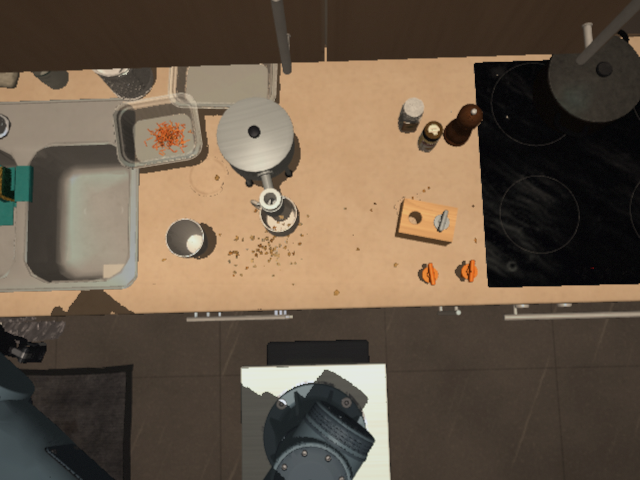

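The side view shows the stand with the steel plug at about (398,353), the tap barrel at (338,205), the tank at (388,200), the mug at (336,260) and the cup at (285,215). In the top view the plug bar is at about (442,221), the socket at (270,200), the lid knob at (254,131) and the cup at (185,238). The orange look-alikes are at (429,273) and (470,271). Next I enlarge crops of both views.

```bash
cat > h.py <<'E'
import numpy as np,cv2,pickle
from scipy.spatial.transform import Rotation as R
def rot(c):
    w,x,y,z=c["rotation"];return R.from_quat([x,y,z,w]).as_matrix()
def ray(c,u,v,z):
    d=rot(c)@np.array([(u-c["cx"])/c["fx"],(v-c["cy"])/c["fy"],1.]);p=np.array(c["xyz"])
    return p+d*(z-p[2])/d[2]
def px(c,p):
    q=rot(c).T@(np.array(p)-c["xyz"]);return np.array([c["cx"]+c["fx"]*q[0]/q[2],c["cy"]+c["fy"]*q[1]/q[2]])
def cloud(c,u0,u1,v0,v1):
    v,u=np.mgrid[v0:v1,u0:u1];z=c["z_map"][v0:v1,u0:u1]
    P=np.stack([(u-c["cx"])/c["fx"]*z,(v-c["cy"])/c["fy"]*z,z],-1)
    return P@rot(c).T+np.array(c["xyz"])
E
python3 - <<'E'
from h import *
s,t=[pickle.load(open(n+"0.pkl","rb")) for n in("side","top")]
cr=lambda c,u,v,w=33,h=25:cv2.resize(c["frame"][v-h:v+h,u-w:u+w],(396,300),interpolation=cv2.INTER_NEAREST)
cv2.imwrite("pics/crop.png",np.vstack([np.hstack([cr(t,430,221),cr(t,270,200)]),np.hstack([cr(s,395,355),cr(s,338,205)])]))
for n,c,b in(("stand top",t,(395,460,195,245)),("tap top",t,(250,290,175,225)),("tank",t,(215,297,98,180)),("tap side",s,(325,352,188,245)),("bar side",s,(384,412,340,362))):
    P=cloud(c,*b).reshape(-1,3)
    for lo,hi in((.07,.078),(.085,.105),(.105,.12),(.175,.19),(.19,.2),(.2,.22),(.22,.24)):
        m=(P[:,2]>lo)&(P[:,2]<hi);
        if m.sum()>8:print(n,lo,m.sum(),P[m].mean(0).round(4),P[m].min(0).round(3),P[m].max(0).round(3))
E
```

```text
stand top 0.07 1312 [ 0.4498 -0.2548  0.0748] [ 0.402 -0.319  0.07 ] [ 0.499 -0.194  0.078]
stand top 0.085 98 [ 0.4448 -0.2827  0.1003] [ 0.423 -0.295  0.085] [ 0.467 -0.272  0.105]
stand top 0.105 17 [ 0.4426 -0.2826  0.1061] [ 0.424 -0.289  0.105] [ 0.464 -0.277  0.109]
tap top 0.07 26 [0.4929 0.103  0.0737] [0.46  0.038 0.07 ] [0.504 0.121 0.078]
tap top 0.085 50 [0.4966 0.0861 0.0922] [0.451 0.037 0.085] [0.55  0.118 0.105]
tap top 0.105 27 [0.5416 0.0885 0.1121] [0.489 0.055 0.105] [0.551 0.117 0.119]
tap top 0.175 87 [0.4758 0.0667 0.184 ] [0.458 0.041 0.175] [0.493 0.096 0.19 ]
tap top 0.19 86 [0.4755 0.065  0.1932] [0.457 0.04  0.19 ] [0.495 0.091 0.199]
tap top 0.2 258 [0.4808 0.0677 0.209 ] [0.46  0.048 0.2  ] [0.5   0.087 0.215]
tank 0.07 11 [0.723  0.1681 0.0711] [0.719 0.067 0.07 ] [0.734 0.195 0.074]
tank 0.085 33 [0.5653 0.0751 0.1005] [0.545 0.024 0.095] [0.627 0.156 0.105]
tank 0.105 93 [0.5631 0.0718 0.1127] [0.542 0.023 0.105] [0.614 0.154 0.12 ]
tank 0.175 3135 [0.6142 0.0968 0.1869] [0.538 0.021 0.176] [0.694 0.174 0.19 ]
tank 0.19 1299 [0.6161 0.0968 0.1918] [0
[... 169 characters left out ...]
07 ] [0.61  0.316 0.078]
tap side 0.085 72 [0.4915 0.0836 0.0911] [0.464 0.054 0.085] [0.514 0.106 0.105]
tap side 0.105 24 [0.4788 0.0633 0.1104] [0.472 0.057 0.105] [0.487 0.069 0.118]
tap side 0.175 120 [0.475  0.0573 0.1831] [0.46  0.041 0.175] [0.502 0.089 0.19 ]
tap side 0.19 131 [0.4791 0.0608 0.1942] [0.46  0.043 0.19 ] [0.503 0.09  0.2  ]
tap side 0.2 202 [0.4818 0.07   0.2086] [0.461 0.049 0.2  ] [0.503 0.092 0.215]
bar side 0.07 207 [ 0.4638 -0.2628  0.0761] [ 0.424 -0.298  0.073] [ 0.492 -0.235  0.078]
bar side 0.085 233 [ 0.4457 -0.2829  0.0976] [ 0.424 -0.293  0.085] [ 0.468 -0.27   0.105]
bar side 0.105 15 [ 0.4487 -0.2834  0.1059] [ 0.431 -0.293  0.105] [ 0.467 -0.275  0.107]
```

View pics/crop.png

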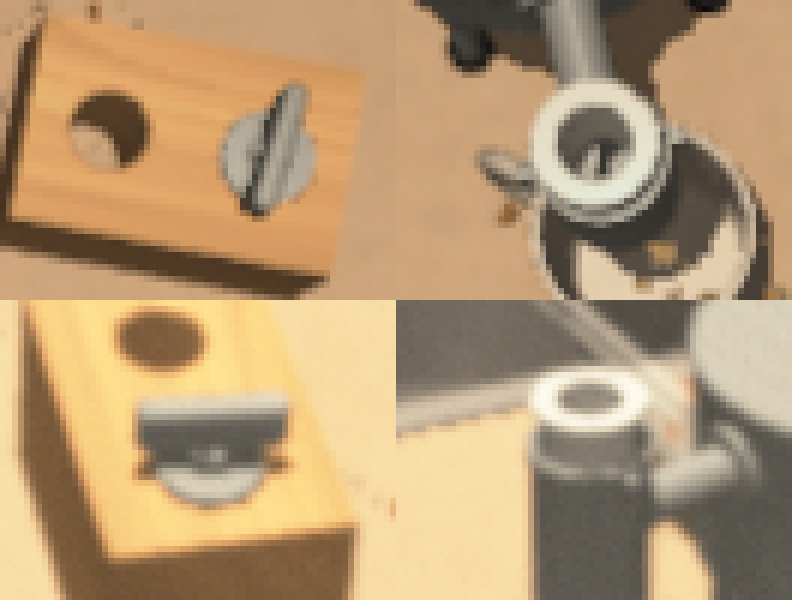

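The crops show the T-bar top running in the top view from about (443,210) to (437,230), a white liner ring around (270,200) with the slot visible inside, and the barrel and liner at (337,192) in the side view. Now I measure these precisely.

```bash
python3 - <<'E'
from h import *
s,t=[pickle.load(open(n+"0.pkl","rb")) for n in("side","top")]
def tri(a,pa,b,pb):
    A=[];B=[]
    for c,p in((a,pa),(b,pb)):
        o=np.array(c["xyz"]);d=ray(c,*p,0)-o;d/=np.linalg.norm(d);M=np.eye(3)-np.outer(d,d);A.append(M);B.append(M@o)
    x=np.linalg.solve(sum(A),sum(B));return x,[np.linalg.norm(m@x-b) for m,b in zip(A,B)]
E=[]
for c,(u0,u1,v0,v1),th in((t,(255,290,180,220),195),(s,(325,349,188,212),205)):
    g=c["frame"][v0:v1,u0:u1].astype(int)
    sat=g.max(2)-g.min(2)
    m=((g.min(2)>th-25)&(sat<45)).astype(np.uint8)
    n,l,st,ce=cv2.connectedComponentsWithStats(m);k=1+np.argmax(st[1:,4])
    co=max(cv2.findContours((l==k).astype(np.uint8),cv2.RETR_EXTERNAL,cv2.CHAIN_APPROX_NONE)[0],key=len)
    hull=cv2.convexHull(co);e=cv2.fitEllipse(hull if len(hull)>5 else co)
    E.append((e[0][0]+u0,e[0][1]+v0));print("liner",E[-1],e[1],st[k])
print("liner tri",tri(t,E[0],s,E[1]))
for z in(.195,.2,.205,.21,.215):print(z,ray(t,*E[0],z).round(4),ray(s,*E[1],z).round(4))
# tank rim, knob
P=cloud(t,205,305,90,190);m=((P[...,2]>.178)&(P[...,2]<.2)).astype(np.uint8)
n,l,st,ce=cv2.connectedComponentsWithStats(m);k=1+np.argmax(st[1:,4])
co=max(cv2.findContours((l==k).astype(np.uint8),0,1)[0],key=len);(x,y),r=cv2.minEnclosingCircle(co);e=cv2.fitEllipse(co)
print("tank",ray(t,x+205,y+90,.186).round(4),ray(t,e[0][0]+205,e[0][1]+90,.186).round(4),r,e[1])
g=t["frame"][115:147,238:270].max(2);m=(g<60).astype(np.uint8);M=cv2.moments(m,True);kt=(238+M["m10"]/M["m00"],115+M["m01"]/M["m00"]);print("knob",kt,m.sum(),ray(t,*kt,.2).round(4))
# plug bar
for n,c,b in(("t",t,(425,460,200,240)),("s",s,(380,416,338,372))):
    P=cloud(c,*b);v,u=np.nonzero((P[...,2]>.09)&(P[...,2]<.112))
    g=np.stack([u,v],1).astype(np.float32);W=np.array([ray(c,a+b[0],d+b[2],.102)[:2] for a,d in g])
    r=cv2.minAreaRect((W*1000).astype(np.float32));mu=W.mean(0);w,V=np.linalg.eigh(np.cov(W.T));d=V[:,1]
    print(n,"bar",len(W),"rect",np.round(r[0],1),np.round(r[1],1),r[2],"mean",mu.round(4),"ang",np.arctan2(d[1],d[0])%np.pi)
    # stand edges
P=cloud(t,390,465,190,250);m=((P[...,2]>.069)&(P[...,2]<.112)).astype(np.uint8)
co=max(cv2.findContours(m,0,1)[0],key=len)[:,0]
W=np.array([ray(t,a+390,d+190,.074)[:2] for a,d in co]);r=cv2.minAreaRect((W*1000).astype(np.float32));print("stand",r,cv2.boxPoints(r))
E
```

```text
liner (269.69250202178955, 198.4722671508789) (20.068681716918945, 20.612096786499023) [  5   9  21  20 194]
liner (338.37388706207275, 195.394793510437) (10.999791145324707, 23.187789916992188) [  2   3  22  11 140]
liner tri (array([0.48235268, 0.06707582, 0.21372183]), [np.float64(0.002482735246604864), np.float64(0.0024827352466049155)])
0.195 [0.4837 0.0694 0.195 ] [0.4971 0.0955 0.195 ]
0.2 [0.4827 0.069  0.2   ] [0.4939 0.0878 0.2   ]
0.205 [0.4817 0.0685 0.205 ] [0.4906 0.0802 0.205 ]
0.21 [0.4807 0.0681 0.21  ] [0.4874 0.0726 0.21  ]
0.215 [0.4797 0.0677 0.215 ] [0.4841 0.065  0.215 ]
tank [0.6149 0.097  0.186 ] [0.6155 0.0971 0.186 ] 38.557212829589844 (74.15129852294922, 76.44956970214844)
knob (253.59139784946237, 131.0) 93 [0.6188 0.0983 0.2   ]
t bar 110 rect [ 444.4 -282.9] [10.4 46.9] 70.86939239501953 mean [ 0.4444 -0.2829] ang 2.8030231222347624
s bar 218 rect [ 444.5 -284.8] [21.  46.9] 71.82635498046875 mean [ 0.4444 -0.2849] ang 2.8604859793993676
stand ((450.5673522949219, -256.6346435546875), (115.56471252441406, 76.47940063476562), 77.70858764648438) [[ 400.90326 -304.95184]
 [ 475.62958 -321.2331 ]
 [ 500.23145 -208.31744]
 [ 425.50513 -192.0362 ]]
```

Request:
jog_arm(
  series=[
    [[-26,-33,0,0,0,0,85],[-26,-33,0,0,0,0,85],[-26,-33,0,0,0,0,85],[-26,-33,0,0,0,0,85],[-26,-33,0,0,0,0,85],[-26,-33,0,0,0,0,85],[-26,-33,0,0,0,0,85],[-26,-33,0,0,0,0,85],[-26,-33,0,0,0,0,85],[-26,-33,0,0,0,0,85]],
  ],
)

```text
time_s: 1.1
eef_pos: [0.3358, 0.12, 0.2312]
eef_rot: [0.0, 0.203, 0.979, 0.0]
wrist_force: [0.9, -1.0, -0.8]
opening: 0.993
grasp_force: 0.0
```

Request:
jog_arm(
  series=[
    [[-26,-33,0,0,0,0,85],[-26,-33,0,0,0,0,85],[-26,-33,0,0,0,0,85],[-26,-33,0,0,0,0,85],[-26,-33,0,0,0,0,85],[-26,-33,0,0,0,0,85],[-26,-33,0,0,0,0,85],[-26,-33,0,0,0,0,85],[-26,-33,0,0,0,0,85],[0,0,0,0,0,-0.077,85]],
  ],
)

```text
time_s: 2.1
eef_pos: [0.433, -0.2485, 0.2307]
eef_rot: [-0.0, 0.167, 0.986, -0.001]
wrist_force: [0.1, 1.4, -0.4]
opening: 0.995
grasp_force: 0.0
```

```bash
cat > go.py <<'E'
# tool-frame shift (mm) and turns needed to reach x y z yaw(tool x) with tool straight down
import sys;from h import *;from bench import ctrl
o=ctrl.get_obs();w,x,y,z=o["eef_rot"];M=R.from_quat([x,y,z,w])
X=np.array([float(a) for a in sys.argv[1:4]]);ya=float(sys.argv[4])
T=R.from_matrix(np.column_stack([[np.cos(ya),np.sin(ya),0],[np.sin(ya),-np.cos(ya),0],[0,0,-1]]))
print("t",o["time_s"].round(2),"pos",o["eef_pos"].round(4),"yaw",np.arctan2(*M.as_matrix()[1::-1,0]).round(4),"open",o["opening"].round(3),"F",o["wrist_force"].round(2),"T",o["torque"].round(3),"grip",o["grasp_force"].round(1))
print("shift mm",(M.inv().apply(X-o["eef_pos"])*1000).round(1),"turn",(M.inv()*T).as_rotvec().round(3),"tool x,y world",M.as_matrix()[:,:2].T.round(3).tolist())
E
python3 go.py .4445 -.2835 .080 2.81
```

```text
Traceback (most recent call last):
  File "go.py", line 6, in <module>
    print("t",o["time_s"].round(2),"pos",o["eef_pos"].round(4),"yaw",np.arctan2(*M.as_matrix()[1::-1,0]).round(4),"open",o["opening"].round(3),"F",o["wrist_force"].round(2),"T",o["torque"].round(3),"grip",o["grasp_force"].round(1))
              ^^^^^^^^^^^^^^^^^
AttributeError: 'float' object has no attribute 'round'
```

```bash
sed -i 's/^o=ctrl.get_obs();/o={k:np.asarray(v,float) for k,v in ctrl.get_obs().items()};/' go.py
python3 go.py .4445 -.2835 .080 2.81
```

```text
t 2.1 pos [ 0.433  -0.2485  0.2307] yaw 2.8069 open 0.995 F [ 0.08  1.39 -0.36] T [0.055 0.036 0.037] grip 0.0
shift mm [-22.4 -29.1 150.8] turn [-0.001  0.    -0.003] tool x,y world [[-0.944, 0.329, -0.0], [0.329, 0.944, -0.001]]
```

Request:
jog_arm(
  series=[
    [[-11,-15,0,0,0,-0.003,85],[-11,-14,5,0,0,0,85],[0,0,25,0,0,0,85],[0,0,30,0,0,0,85],[0,0,30,0,0,0,85],[0,0,30,0,0,0,85],[0,0,20,0,0,0,85],[0,0,9,0,0,0,85],[0,0,0,0,0,0,85],[0,0,0,0,0,0,85]],
  ],
)

```text
time_s: 3.1
eef_pos: [0.4445, -0.2791, 0.0831]
eef_rot: [0.0, 0.164, 0.987, -0.0]
wrist_force: [0.1, -0.1, -0.1]
opening: 0.997
grasp_force: 0.0
```

```bash
python3 go.py .4445 -.2835 .081 2.81
```

```text
t 3.1 pos [ 0.4445 -0.2791  0.0831] yaw 2.8128 open 0.997 F [ 0.14 -0.07 -0.13] T [ 0.054  0.009 -0.019] grip 0.0
shift mm [-1.5 -4.2  2.1] turn [-0.     0.001  0.003] tool x,y world [[-0.946, 0.323, -0.001], [0.323, 0.946, -0.0]]
```

Request:
jog_arm(
  series=[
    [[-1.5,-4.2,2,0,0,0,85],[0,0,0,0,0,0,40],[0,0,0,0,0,0,20],[0,0,0,0,0,0,14],[0,0,0,0,0,0,10],[0,0,0,0,0,0,5],[0,0,0,0,0,0,0],[0,0,0,0,0,0,0],[0,0,0,0,0,0,0],[0,0,0,0,0,0,0]],
  ],
)

```text
time_s: 4.1
eef_pos: [0.4441, -0.283, 0.0806]
eef_rot: [0.0, 0.164, 0.987, 0.0]
wrist_force: [-1.5, 2.3, 5.3]
opening: 0.105
grasp_force: 58.8
```

```bash
python3 go.py .4445 -.2835 .081 2.81
```

```text
t 4.1 pos [ 0.4441 -0.283   0.0806] yaw 2.8129 open 0.105 F [-1.54  2.34  5.3 ] T [0.315 0.242 0.049] grip 58.8
shift mm [-0.5 -0.3 -0.4] turn [0.    0.    0.003] tool x,y world [[-0.946, 0.323, -0.0], [0.323, 0.946, 0.0]]
```

Request:
jog_arm(
  series=[
    [[0,0,-10,0,0,0,0],[0,0,-25,0,0,0,0],[0,0,-35,0,0,0,0],[0,0,-40,0,0,0,0],[0,0,-40,0,0,0,0],[0,0,-40,0,0,0,0],[0,0,-35,0,0,0,0],[0,0,-15,0,0,0,0],[0,0,0,0,0,0,0],[0,0,0,0,0,0,0]],
  ],
)

```text
time_s: 5.1
eef_pos: [0.4435, -0.2826, 0.3184]
eef_rot: [-0.001, 0.164, 0.987, 0.001]
wrist_force: [0.0, -0.6, -1.6]
opening: 0.103
grasp_force: 58.6
```

```bash
python3 go.py .478 -.05 .32 2.982; python3 - <<'E'
from h import *;from bench import ctrl
for n in("side","top"):
    c=ctrl.camera(n);pickle.dump(c,open(n+"1.pkl","wb"));
    if n=="side":
        o=ctrl.get_obs();u,v=px(c,o["eef_pos"]).astype(int);print(u,v);cv2.imwrite("pics/held.png",cv2.resize(c["frame"][max(v-60,0):v+60,u-80:u+80],(640,480)))
E
```

```text
t 5.1 pos [ 0.4435 -0.2826  0.3184] yaw 2.8127 open 0.103 F [ 0.02 -0.59 -1.56] T [ 0.001  0.01  -0.019] grip 58.6
shift mm [ 42.5 231.3  -1.2] turn [ 0.001 -0.002 -0.169] tool x,y world [[-0.946, 0.323, 0.002], [0.323, 0.946, 0.001]]
401 249
```

View pics/held.png

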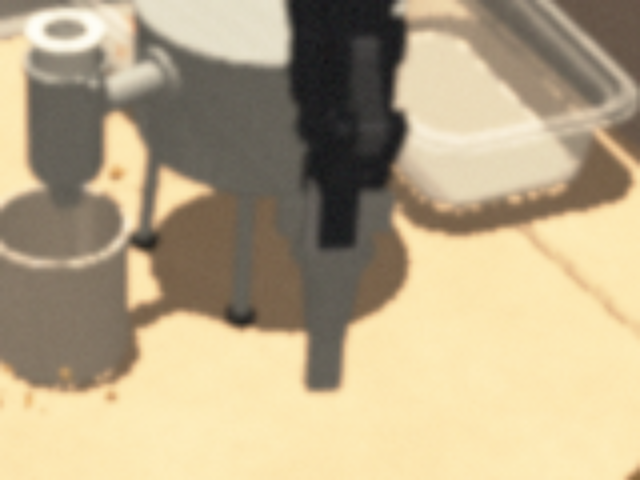

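The plug hangs straight in the gripper in the side view, its tongue tip at about crop (322,388), which is pixel (401.5,286). The free tap and mug are at the left, with the liner at crop (66,32).

```bash
python3 - <<'E'
from h import *
s=pickle.load(open("side1.pkl","rb"))
p=np.array([.4435,-.2826,.3184-.0766]);print(px(s,p))
for z in(.200,.205,.21,.215): print(z,px(s,[.4803,.0686,z]))
E
python3 go.py .4803 .0686 .32 2.982
```

```text
[399.57473155 287.47286706]
0.2 [336.08208624 201.03518278]
0.205 [336.06726892 199.02308835]
0.21 [336.05238605 197.00209316]
0.215 [336.03743721 194.97213804]
t 5.2 pos [ 0.4432 -0.2823  0.3175] yaw 2.8128 open 0.104 F [-0.56 -0.04 -1.84] T [ 0.016  0.087 -0.011] grip 58.6
shift mm [ 78.2 344.1  -1.5] turn [ 0.002 -0.004 -0.169] tool x,y world [[-0.946, 0.323, 0.004], [0.323, 0.946, 0.002]]
```

Request:
jog_arm(
  series=[
    [[3,15,0,0,0,0,0],[9,38,0,0,0,0,0],[9,40,0,0,0,0,0],[9,40,0,0,0,0,0],[9,40,0,0,0,0,0],[9,40,0,0,0,0,0],[9,40,0,0,0,0,0],[9,40,0,0,0,0,0],[9,36,0,0,0,0,0],[3,15,0,0,0,0,0]],
  ],
)

```text
time_s: 6.2
eef_pos: [0.4801, 0.0715, 0.319]
eef_rot: [-0.001, 0.162, 0.987, 0.001]
wrist_force: [-0.5, 0.1, -1.3]
opening: 0.1
grasp_force: 58.7
```

Request:
jog_arm(
  series=[
    [[0,0,0,0,0,-0.085,0],[0,0,0,0,0,-0.084,0],[0,0,0,0,0,0,0],[0,0,0,0,0,0,0],[0,0,0,0,0,0,0],[0,0,0,0,0,0,0],[0,0,0,0,0,0,0],[0,0,0,0,0,0,0],[0,0,0,0,0,0,0],[0,0,0,0,0,0,0]],
  ],
)

```text
time_s: 7.2
eef_pos: [0.4813, 0.0676, 0.3203]
eef_rot: [-0.0, 0.08, 0.997, -0.0]
wrist_force: [-0.1, 0.7, -1.1]
opening: 0.101
grasp_force: 58.8
```

```bash
python3 go.py .4803 .0686 .32 2.982
```

```text
t 7.2 pos [0.4813 0.0676 0.3203] yaw 2.9815 open 0.101 F [-0.12  0.71 -1.13] T [ 0.009 -0.021  0.044] grip 58.8
shift mm [1.2 0.8 0.3] turn [-0. -0. -0.] tool x,y world [[-0.987, 0.159, 0.0], [0.159, 0.987, -0.0]]
```

Request:
jog_arm(
  series=[
    [[1,0.8,5,0,0,0,0],[0,0,15,0,0,0,0],[0,0,10,0,0,0,0],[0,0,6,0,0,0,0],[0,0,6,0,0,0,0],[0,0,6,0,0,0,0],[0,0,6,0,0,0,0],[0,0,6,0,0,0,0],[0,0,0,0,0,0,0],[0,0,0,0,0,0,0]],
  ],
)

```text
time_s: 8.2
eef_pos: [0.4805, 0.0686, 0.2603]
eef_rot: [-0.0, 0.08, 0.997, 0.0]
wrist_force: [0.2, -0.7, -1.6]
opening: 0.103
grasp_force: 58.8
```

```bash
python3 go.py .4803 .0686 .245 2.982;  python3 - <<'E'
from h import *;from bench import ctrl
c=ctrl.camera("side");u,v=338,195
cv2.imwrite("pics/in.png",cv2.resize(c["frame"][v-50:v+40,u-60:u+60],(640,480)))
E
```

```text
t 8.2 pos [0.4805 0.0686 0.2603] yaw 2.9818 open 0.103 F [ 0.16 -0.7  -1.61] T [0.002 0.009 0.028] grip 58.8
shift mm [ 0.2 -0.1 15.3] turn [ 0. -0. -0.] tool x,y world [[-0.987, 0.159, 0.0], [0.159, 0.987, 0.0]]
```

View pics/in.png

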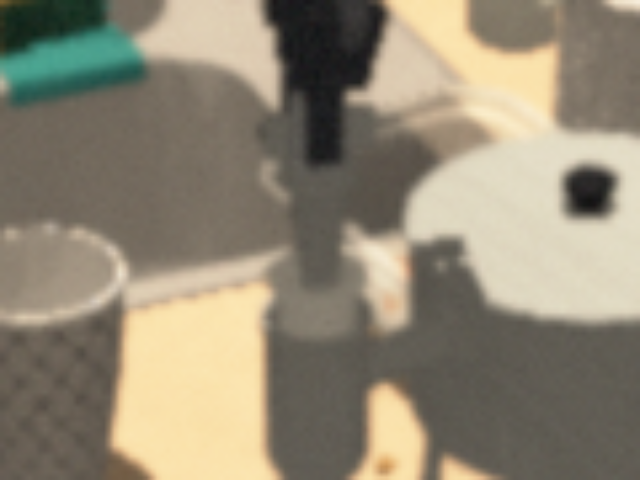

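The tongue is inside the barrel mouth at crop (317,290), centred and without contact force. I continue down gently.

Request:
jog_arm(
  series=[
    [[0,0,3,0,0,0,0],[0,0,3,0,0,0,0],[0,0,3,0,0,0,0],[0,0,3,0,0,0,0],[0,0,3,0,0,0,0],[0,0,2,0,0,0,0],[0,0,1,0,0,0,0],[0,0,0,0,0,0,0],[0,0,0,0,0,0,0],[0,0,0,0,0,0,0]],
  ],
)

```text
time_s: 9.25
eef_pos: [0.4805, 0.0686, 0.2424]
eef_rot: [0.0, 0.08, 0.997, -0.0]
wrist_force: [-1.0, 1.3, -0.1]
opening: 0.105
grasp_force: 58.7
```

```bash
python3 go.py .4803 .0686 .2216 2.982
```

```text
t 9.25 pos [0.4805 0.0686 0.2424] yaw 2.9818 open 0.105 F [-0.98  1.3  -0.14] T [ 0.034  0.065 -0.04 ] grip 58.7
shift mm [ 0.2 -0.1 20.8] turn [ 0.  0. -0.] tool x,y world [[-0.987, 0.159, -0.0], [0.159, 0.987, 0.0]]
```

Request:
jog_arm(
  series=[
    [[0,0,1,0,0,0,0],[0,0,1,0,0,0,0],[0,0,1,0,0,0,0],[0,0,1,0,0,0,0],[0,0,1,0,0,0,0],[0,0,1,0,0,0,0],[0,0,0,0,0,0,0],[0,0,0,0,0,0,0],[0,0,0,0,0,0,0],[0,0,0,0,0,0,0]],
  ],
)

```text
time_s: 10.25
eef_pos: [0.4805, 0.0686, 0.2363]
eef_rot: [0.0, 0.08, 0.997, 0.0]
wrist_force: [0.1, 0.7, -2.1]
opening: 0.104
grasp_force: 58.7
```

```bash
python3 go.py .4803 .0686 .2216 2.982
```

```text
t 10.25 pos [0.4805 0.0686 0.2363] yaw 2.9818 open 0.104 F [ 0.11  0.74 -2.13] T [0.07  0.017 0.024] grip 58.7
shift mm [ 0.2 -0.1 14.7] turn [ 0.  0. -0.] tool x,y world [[-0.987, 0.159, -0.0], [0.159, 0.987, 0.0]]
```

No contact yet. The tip is at the slot's upper edge.

Request:
jog_arm(
  series=[
    [[0,0,1,0,0,0,0],[0,0,1,0,0,0,0],[0,0,1,0,0,0,0],[0,0,1,0,0,0,0],[0,0,1,0,0,0,0],[0,0,1,0,0,0,0],[0,0,0,0,0,0,0],[0,0,0,0,0,0,0],[0,0,0,0,0,0,0],[0,0,0,0,0,0,0]],
  ],
)

```text
time_s: 11.25
eef_pos: [0.4803, 0.0686, 0.23]
eef_rot: [-0.0, 0.08, 0.997, 0.0]
wrist_force: [-1.4, 1.1, -1.0]
opening: 0.103
grasp_force: 58.7
```

```bash
python3 go.py .4803 .0686 .2216 2.982
```

```text
t 11.25 pos [0.4803 0.0686 0.23  ] yaw 2.9818 open 0.103 F [-1.42  1.11 -0.96] T [ 0.328 -0.002  0.036] grip 58.7
shift mm [-0.  -0.   8.4] turn [ 0.    -0.001 -0.   ] tool x,y world [[-0.987, 0.159, 0.001], [0.159, 0.987, 0.0]]
```

Request:
jog_arm(
  series=[
    [[0,0,1,0,0,0,0],[0,0,1,0,0,0,0],[0,0,1,0,0,0,0],[0,0,1,0,0,0,0],[0,0,1,0,0,0,0],[0,0,0,0,0,0,0],[0,0,0,0,0,0,0],[0,0,0,0,0,0,0],[0,0,0,0,0,0,0],[0,0,0,0,0,0,0]],
  ],
)

```text
time_s: 12.25
eef_pos: [0.4804, 0.0691, 0.2253]
eef_rot: [-0.0, 0.08, 0.997, 0.0]
wrist_force: [-0.8, 4.7, 0.6]
opening: 0.102
grasp_force: 59.1
```

```bash
python3 go.py .4803 .0686 .2216 2.982
```

```text
t 12.25 pos [0.4804 0.0691 0.2253] yaw 2.982 open 0.102 F [-0.76  4.74  0.58] T [0.952 0.131 0.019] grip 59.1
shift mm [ 0.1 -0.5  3.7] turn [ 0.001 -0.    -0.   ] tool x,y world [[-0.987, 0.159, 0.0], [0.159, 0.987, 0.001]]
```

Request:
jog_arm(
  series=[
    [[0,0.7,0,0,0,0,0],[0,0,0,0,0,0,0],[0,0,0.5,0,0,0,0],[0,0,0.5,0,0,0,0],[0,0,0.5,0,0,0,0],[0,0,0,0,0,0,0],[0,0,0,0,0,0,0],[0,0,0,0,0,0,0],[0,0,0,0,0,0,0],[0,0,0,0,0,0,0]],
  ],
)

```text
time_s: 13.25
eef_pos: [0.4805, 0.0695, 0.2237]
eef_rot: [-0.0, 0.08, 0.997, 0.0]
wrist_force: [-2.4, 4.6, 0.8]
opening: 0.106
grasp_force: 59.0
```

```bash
python3 go.py .4803 .0686 .2216 2.982;python3 go.py .4803 .0686 .2216 2.982|head -1
```

```text
t 13.25 pos [0.4805 0.0695 0.2237] yaw 2.9818 open 0.106 F [-2.36  4.64  0.84] T [0.884 0.222 0.019] grip 59.0
shift mm [ 0.1 -0.9  2.1] turn [ 0. -0. -0.] tool x,y world [[-0.987, 0.159, 0.0], [0.159, 0.987, 0.0]]
t 13.25 pos [0.4805 0.0695 0.2237] yaw 2.9818 open 0.106 F [-2.36  4.64  0.84] T [0.884 0.222 0.019] grip 59.0
```

Request:
jog_arm(
  series=[
    [[0.3,0.8,0,0,0,0,0],[0,0,0,0,0,0,0],[0,0,0,0,0,0,0],[0,0,0,0,0,0,0],[0,0,0,0,0,0,0],[0,0,0,0,0,0,0],[0,0,0,0,0,0,0],[0,0,0,0,0,0,0],[0,0,0,0,0,0,0],[0,0,0,0,0,0,0]],
  ],
)

```text
time_s: 14.25
eef_pos: [0.4804, 0.0701, 0.2238]
eef_rot: [0.0, 0.08, 0.997, -0.0]
wrist_force: [-0.8, 0.9, -2.3]
opening: 0.106
grasp_force: 58.8
```

```bash
python3 go.py .4803 .0686 .2216 2.982
```

```text
t 14.25 pos [0.4804 0.0701 0.2238] yaw 2.9818 open 0.106 F [-0.81  0.9  -2.25] T [ 0.11   0.109 -0.008] grip 58.8
shift mm [-0.1 -1.5  2.2] turn [-0.  0. -0.] tool x,y world [[-0.987, 0.159, -0.0], [0.159, 0.987, -0.0]]
```

Request:
jog_arm(
  series=[
    [[0,0,0.5,0,0,0,0],[0,0,0.5,0,0,0,0],[0,0,0.5,0,0,0,0],[0,0,0.5,0,0,0,0],[0,0,0,0,0,0,0],[0,0,0,0,0,0,0],[0,0,0,0,0,0,0],[0,0,0,0,0,0,0],[0,0,0,0,0,0,0],[0,0,0,0,0,0,0]],
  ],
)

```text
time_s: 15.25
eef_pos: [0.4804, 0.0702, 0.2218]
eef_rot: [-0.0, 0.08, 0.997, 0.0]
wrist_force: [-0.4, 1.1, -2.1]
opening: 0.103
grasp_force: 58.8
```

```bash
python3 go.py .4803 .0686 .2216 2.982
```

```text
t 15.25 pos [0.4804 0.0702 0.2218] yaw 2.9818 open 0.103 F [-0.39  1.09 -2.07] T [ 0.134  0.276 -0.022] grip 58.8
shift mm [-0.2 -1.6  0.2] turn [ 0. -0. -0.] tool x,y world [[-0.987, 0.159, 0.0], [0.159, 0.987, 0.0]]
```

Request:
jog_arm(
  series=[
    [[0.3,0.1,0,0,0,0,0],[0,0,0.5,0,0,0,0],[0,0,0.5,0,0,0,0],[0,0,0.5,0,0,0,0],[0,0,0,0,0,0,0],[0,0,0,0,0,0,0],[0,0,0,0,0,0,0],[0,0,0,0,0,0,0],[0,0,0,0,0,0,0],[0,0,0,0,0,0,0]],
  ],
)

```text
time_s: 16.25
eef_pos: [0.4802, 0.0703, 0.2204]
eef_rot: [0.0, 0.08, 0.997, 0.0]
wrist_force: [-1.4, 1.0, 1.3]
opening: 0.1
grasp_force: 59.0
```

```bash
python3 go.py .4803 .0686 .2216 2.982
```

```text
t 16.25 pos [0.4802 0.0703 0.2204] yaw 2.9818 open 0.1 F [-1.42  0.99  1.3 ] T [ 0.129  0.292 -0.027] grip 59.0
shift mm [-0.4 -1.7 -1.2] turn [ 0.  0. -0.] tool x,y world [[-0.987, 0.159, -0.0], [0.159, 0.987, 0.0]]
```

Request:
jog_arm(
  series=[
    [[0.3,0.1,0,0,0,0,0],[0,0,0.4,0,0,0,0],[0,0,0.4,0,0,0,0],[0,0,0,0,0,0,0],[0,0,0,0,0,0,0],[0,0,0,0,0,0,0],[0,0,0,0,0,0,0],[0,0,0,0,0,0,0],[0,0,0,0,0,0,0],[0,0,0,0,0,0,0]],
  ],
)

```text
time_s: 17.25
eef_pos: [0.48, 0.0704, 0.2196]
eef_rot: [0.0, 0.08, 0.997, -0.0]
wrist_force: [-1.9, 0.1, 3.2]
opening: 0.104
grasp_force: 59.4
```

```bash
python3 go.py .4803 .0686 .2216 2.982
```

```text
t 17.25 pos [0.48   0.0704 0.2196] yaw 2.9818 open 0.104 F [-1.91  0.11  3.23] T [0.031 0.267 0.034] grip 59.4
shift mm [-0.6 -1.7 -2. ] turn [-0.  0. -0.] tool x,y world [[-0.987, 0.159, -0.0], [0.159, 0.987, -0.0]]
```

Request:
jog_arm(
  series=[
    [[0.4,0,0,0,0,0,0],[0,0,0.4,0,0,0,0],[0,0,0.4,0,0,0,0],[0,0,0,0,0,0,0],[0,0,0,0,0,0,0],[0,0,0,0,0,0,0],[0,0,0,0,0,0,0],[0,0,0,0,0,0,0],[0,0,0,0,0,0,0],[0,0,0,0,0,0,0]],
  ],
)

```text
time_s: 18.25
eef_pos: [0.4798, 0.0704, 0.2192]
eef_rot: [0.001, 0.08, 0.997, -0.0]
wrist_force: [-2.1, 1.0, 4.5]
opening: 0.102
grasp_force: 59.8
```

```bash
python3 go.py .4803 .0686 .2216 2.982
```

```text
t 18.25 pos [0.4798 0.0704 0.2192] yaw 2.9818 open 0.102 F [-2.08  1.    4.54] T [-0.024  0.187 -0.025] grip 59.8
shift mm [-0.7 -1.8 -2.4] turn [ 0.     0.001 -0.   ] tool x,y world [[-0.987, 0.159, -0.001], [0.159, 0.987, 0.0]]
```

Request:
jog_arm(
  series=[
    [[0.2,0,0,0,0,0,0],[0,0,0.4,0,0,0,0],[0,0,0.4,0,0,0,0],[0,0,0,0,0,0,0],[0,0,0,0,0,0,0],[0,0,0,0,0,0,0],[0,0,0,0,0,0,0],[0,0,0,0,0,0,0],[0,0,0,0,0,0,0],[0,0,0,0,0,0,0]],
  ],
)

```text
time_s: 19.25
eef_pos: [0.4799, 0.0704, 0.219]
eef_rot: [0.001, 0.08, 0.997, -0.0]
wrist_force: [-2.2, 0.1, 9.4]
opening: 0.104
grasp_force: 60.3
```

```bash
python3 go.py .4803 .0686 .2216 2.982
```

```text
t 19.25 pos [0.4799 0.0704 0.219 ] yaw 2.9818 open 0.104 F [-2.23  0.1   9.36] T [-0.032  0.382 -0.022] grip 60.3
shift mm [-0.7 -1.7 -2.6] turn [-0.     0.002 -0.   ] tool x,y world [[-0.987, 0.159, -0.002], [0.159, 0.987, -0.0]]
```

Request:
jog_arm(
  series=[
    [[0.1,0,0.4,0,0,0,0],[0,0,0,0,0,0.04,0],[0,0,0,0,0,0.05,0],[0,0,0,0,0,0.05,0],[0,0,0,0,0,0.05,0],[0,0,0,0,0,0.05,0],[0,0,0,0,0,0.05,0],[0,0,0,0,0,0.01,0],[0,0,0,0,0,0,0],[0,0,0,0,0,0,0]],
  ],
)

```text
time_s: 20.25
eef_pos: [0.48, 0.0709, 0.2184]
eef_rot: [0.001, 0.228, 0.974, 0.0]
wrist_force: [-1.8, 1.7, 7.2]
opening: 0.103
grasp_force: 64.1
```

```bash
python3 go.py .4803 .0686 .2216 1.78
```

```text
t 20.25 pos [0.48   0.0709 0.2184] yaw 2.6824 open 0.103 F [-1.82  1.69  7.18] T [ 0.349 -0.008  0.274] grip 64.1
shift mm [-1.3 -1.9 -3.2] turn [0.002 0.001 0.902] tool x,y world [[-0.896, 0.443, -0.002], [0.443, 0.896, 0.001]]
```

Request:
jog_arm(
  series=[
    [[0.2,0.2,0.3,0,0,0,0],[0,0,0.2,0,0,0.05,0],[0,0,0.2,0,0,0.05,0],[0,0,0.1,0,0,0.05,0],[0,0,0,0,0,0.05,0],[0,0,0,0,0,0.05,0],[0,0,0,0,0,0.05,0],[0,0,0,0,0,0,0],[0,0,0,0,0,0,0],[0,0,0,0,0,0,0]],
  ],
)

```text
time_s: 21.25
eef_pos: [0.4803, 0.0712, 0.2183]
eef_rot: [0.001, 0.371, 0.929, 0.001]
wrist_force: [-0.9, 3.1, 10.8]
opening: 0.103
grasp_force: 63.8
```

```bash
python3 go.py .4803 .0686 .2216 1.78
```

```text
t 21.25 pos [0.4803 0.0712 0.2183] yaw 2.3824 open 0.103 F [-0.93  3.14 10.83] T [0.415 0.152 0.254] grip 63.8
shift mm [-1.9 -1.9 -3.3] turn [0.003 0.001 0.602] tool x,y world [[-0.725, 0.688, -0.002], [0.688, 0.725, 0.003]]
```

Request:
jog_arm(
  series=[
    [[0.3,0.2,0.2,0,0,0,0],[0,0,0.1,0,0,0.05,0],[0,0,0.1,0,0,0.05,0],[0,0,0,0,0,0.05,0],[0,0,0,0,0,0.05,0],[0,0,0,0,0,0.05,0],[0,0,0,0,0,0.05,0],[0,0,0,0,0,0,0],[0,0,0,0,0,0,0],[0,0,0,0,0,0,0]],
  ],
)

```text
time_s: 22.25
eef_pos: [0.4806, 0.0715, 0.2183]
eef_rot: [0.002, 0.505, 0.863, 0.001]
wrist_force: [-0.3, 2.0, 11.8]
opening: 0.102
grasp_force: 64.4
```

```bash
python3 go.py .4803 .0686 .2216 1.78
```

```text
t 22.25 pos [0.4806 0.0715 0.2183] yaw 2.0825 open 0.102 F [-0.29  2.01 11.8 ] T [0.374 0.04  0.236] grip 64.4
shift mm [-2.4 -1.7 -3.3] turn [0.004 0.001 0.302] tool x,y world [[-0.49, 0.872, -0.002], [0.872, 0.49, 0.004]]
```

Request:
jog_arm(
  series=[
    [[0.2,0.1,0.1,0,0,0,0],[0,0,0.1,0,0,0.05,0],[0,0,0,0,0,0.05,0],[0,0,0,0,0,0.05,0],[0,0,0,0,0,0.05,0],[0,0,0,0,0,0.05,0],[0,0,0,0,0,0.05,0],[0,0,0,0,0,0.03,0],[0,0,0,0,0,0,0],[0,0,0,0,0,0,0]],
  ],
)

```text
time_s: 23.25
eef_pos: [0.481, 0.0717, 0.2183]
eef_rot: [0.002, 0.64, 0.768, 0.002]
wrist_force: [0.6, 2.3, 11.4]
opening: 0.101
grasp_force: 65.1
```

```bash
python3 go.py .4803 .0686 .2216 1.78
```

```text
t 23.25 pos [0.481  0.0717 0.2183] yaw 1.7525 open 0.101 F [ 0.64  2.34 11.45] T [ 0.35  -0.165  0.322] grip 65.1
shift mm [-3.  -1.3 -3.3] turn [ 0.006  0.001 -0.027] tool x,y world [[-0.181, 0.984, -0.001], [0.984, 0.181, 0.006]]
```

Request:
jog_arm(
  series=[
    [[0.3,0.1,0.2,0,0,0,0],[0,0,0,0,0,0,0],[0,0,0,0,0,0,0],[0,0,0,0,0,0,0],[0,0,0,0,0,0,0],[0,0,0,0,0,0,0],[0,0,0,0,0,0,0],[0,0,0,0,0,0,0],[0,0,0,0,0,0,0],[0,0,0,0,0,0,0]],
  ],
)

```text
time_s: 24.25
eef_pos: [0.4811, 0.0718, 0.2183]
eef_rot: [0.002, 0.64, 0.768, 0.002]
wrist_force: [0.4, 2.2, 13.4]
opening: 0.099
grasp_force: 65.3
```

```bash
python3 go.py .4803 .0686 .2216 1.78
```

```text
t 24.25 pos [0.4811 0.0718 0.2183] yaw 1.7525 open 0.099 F [ 0.36  2.16 13.38] T [0.188 0.006 0.344] grip 65.3
shift mm [-3.  -1.3 -3.3] turn [ 0.005  0.001 -0.028] tool x,y world [[-0.181, 0.984, -0.001], [0.984, 0.181, 0.005]]
```

Request:
jog_arm(
  series=[
    [[0,0,0,0,0,0,50],[0,0,0,0,0,0,50],[0,0,0,0,0,0,50],[0,0,0,0,0,0,50],[0,0,-5,0,0,0,50],[0,0,-15,0,0,0,50],[0,0,-30,0,0,0,50],[0,0,-30,0,0,0,50],[0,0,-20,0,0,0,50],[0,0,0,0,0,0,50]],
  ],
)

```text
time_s: 25.25
eef_pos: [0.4807, 0.0716, 0.3195]
eef_rot: [0.003, 0.64, 0.768, 0.002]
wrist_force: [0.6, 0.1, -0.1]
opening: 0.586
grasp_force: 0.0
```

Request:
jog_arm(
  series=[
    [[-25,0,0,0,0,0,50],[-35,0,0,0,0,0,50],[-35,0,0,0,0,0,50],[-35,0,0,0,0,0,50],[-30,0,0,0,0,0,50],[-30,0,0,0,0,0,50],[-20,0,0,0,0,0,50],[0,0,0,0,0,0,50],[0,0,0,0,0,0,50],[0,0,0,0,0,0,50]],
  ],
)

```text
time_s: 26.25
eef_pos: [0.5165, -0.1338, 0.3154]
eef_rot: [-0.001, 0.64, 0.768, 0.0]
wrist_force: [0.1, -0.4, -0.6]
opening: 0.582
grasp_force: 0.0
```

```bash
python3 - <<'E'
from h import *;from bench import ctrl
s=ctrl.camera("side");t=ctrl.camera("top");print(ctrl.get_obs()["time_s"],ctrl.get_obs()["wrist_force"])
cr=lambda c,u,v,w=33,h=25:cv2.resize(c["frame"][v-h:v+h,u-w:u+w],(396,300),interpolation=cv2.INTER_CUBIC)
cv2.imwrite("pics/end.png",np.hstack([cr(t,270,200),cr(s,338,195)]))
b=(245,295,175,225);P=cloud(t,*b);v,u=np.nonzero((P[...,2]>.226)&(P[...,2]<.26))
W=np.array([ray(t,a+b[0],d+b[2],.24)[:2] for a,d in zip(u,v)]);r=cv2.minAreaRect((W*1000).astype(np.float32));w,V=np.linalg.eigh(np.cov(W.T));d=V[:,1]
print(len(W),r,W.mean(0),"ang",np.arctan2(d[1],d[0])%np.pi,"want",.2116+np.pi/2)
E
```

```text
26.35 [ 0.64460724 -0.20537139 -0.06879687]
140 ((478.9430236816406, 67.24292755126953), (11.515335083007812, 44.94882583618164), 15.240246772766113) [0.47902288 0.06734726] ang 1.8212787901496328 want 1.7823963267948966
```

View pics/end.png

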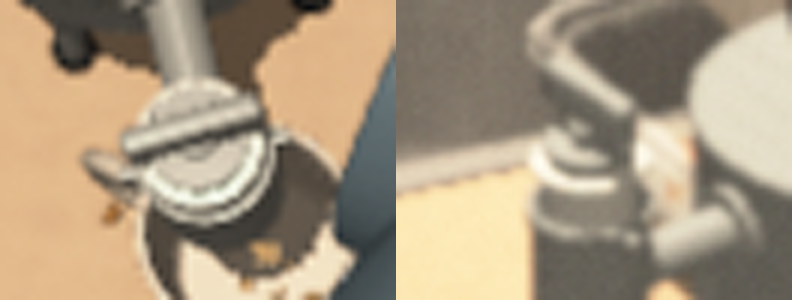

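The plug sits upright in the liner. Its bar lies across the pipe at about 1.82–1.84 rad against 1.78 wanted, so it has held after release. The gripper is clear of it.

```bash
python3 -c "
from bench import ctrl
print(ctrl.hand_in())"
```

```text
the job is handed in; nothing more can be done
None
```

The plug is seated in the tap and turned across the pipe under about 15 N. After release its bar was still within about 0.06 rad of square, and I handed the job in at about 26 s; no verdict came back.

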